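Clamp the tube block on the dry-bath heater

ROBOT

A 7-joint arm with a two-finger parallel gripper is mounted at the origin on the work surface. World frame = base frame: x ahead of the robot, y to its left, z up, the work surface at z = 0. Lengths are in m, angles in rad, forces in N, time in s.
With the tool pointing down it reaches from about 0.4 to 0.85 m from the base axis. Payload 10.4 kg.
Tool frame: the origin (TCP) lies midway between the tips of the shut fingers; the grasp point (between the pads) lies 19 mm behind it; z points along the fingers, y is the direction in which the jaws open and shut (so a half turn about z gives the same grasp; the last joint's range is limited). The gripper opens to 87 mm and grips with 3 to 60 N. Pads are 19 mm wide; open, the fingers measure 117 mm over their backs; the gripper's body (75 mm by 190 mm) begins 51 mm behind the grasp point.
Start: joints at [-1.343, 0.332, -0.065, 1.46, 0.022, 1.35, -0.088], TCP at [0.155, 0.605, 0.223] pointing down, gripper open.
Joint ranges: [-2.6, 2.6], [-0.5, 2.12], [-1.47, 1.34], [0.16, 2.42], [-1.27, 4.41], [0.06, 2.06], [-2.6, 2.6]. Speed limits (rad/s): [2.22, 2.22, 2.79, 2.79, 3.14, 3.14, 3.14].

INTERFACE

Orientations are given as a unit quaternion [x, y, z, w].
In Python, from bench import r gives the robot as it stands.
- The arm moves only by the tool step_arm, never from a script. Its argument "increments" is a list of rows, each a list of 2 entries, a list of its own where there are three numbers: the shift along the tool's x, y, z in m, then the turn, a rotation vector about the tool's x, y, z in rad. A call has 1 to 5 rows; each row is the pose to reach, as a shift and turn from the pose measured when the call began, along the tool's axes at that moment; what a row does not reach only later rows make up. A row lasts 1/10 s, in which the tool goes at most 50 mm and 8.59 degrees, less where a joint would pass 70% of its speed; a pose out of reach is approached as far as the arm can. A call with a gripper value outside its range is refused whole. "hand" is the closure, from -1 (fully open) to 1 (shut), so that 0 is half open, set as the call begins (left out, the last holds). The fingers move at their own pace and stop on an object; "grip_force" is the grip in N (left out, the last holds). Time passes only in rows, so rows that repeat a pose let the fingers close. It gives the time, the measured TCP pose, the force and the opening at its end, in the units of the state.
- r.read_state(): the state, without advancing time (a new reading comes with each control period).
- r.camera(name): name is "side" or "top"; returns a dict with "pixels" (480x640x3 uint8, blue, green, red), "camera_matrix" (3x3 intrinsics, pixels), "extrinsics" (4x4, takes a point from camera to world coordinates). Camera axes: x right, y up, looking along -z (the intrinsics and any distortion apply to the point x, -y, -z); pixel columns grow to the right and rows downward; lengths in m; the calibration is good to about 2 mm. A picture is of the moment at which its call begins. There is no depth.
- r.close_job(): hands the job in, once; it reports no verdict.
The state is a dict: "time": time; "joint_positions": joint angles; "joint_vel": joint speeds; "joint_torque": joint torques, N m; "ee_pos": TCP position; "eef_rot": TCP orientation; "ft_force": force on the tool from outside, world axes, zero at the start; "torque": the same for the moment, N m; "width": finger opening in m.
Only numpy, scipy, OpenCV 4.12 (cv2) and the standard library are available. Lean on these libraries where they do the work, as an engineer would, in place of code of your own. Each camera call takes 0.05 s, during which the arm holds its last target.

TASK

The empty aluminium tube block has just been fitted to the heater and the cap screw in its middle is still loose. Take the thickest of the three T-handle hex keys from the rack, push it fully home in that screw's recessed socket before you turn it, and tighten the screw clockwise until it comes to its stop. Then hang the key back in the rack, upright in its hole, and leave the other keys and loose things where they are.

Things in the scene. Friction and masses are not known exactly. Their poses are not given: they have to be found in the camera images.
- key10_grip (a point): centre of the black handle of the thickest T-handle hex key (its handle is the longest of the three). Handle: bar 100 mm along its x, 18 mm thick (y, flat sides, to grip across), 24 mm high (z). z is the key's axis and points up from the shaft to the handle. The steel shaft is a hexagon 10 mm across flats with a corner towards x, and its tip is 122 mm below this point; a round flange (26 mm) rests on the rack 22 mm below this point. The key weighs about 0.15 kg
- key10_tip (a point): centre of the flat lower end of the thickest key's hexagonal shaft, same axes as its handle (x along the handle bar and towards a corner of the hexagon)
- key8_grip (a point): centre of the handle of the middle key (8 mm hexagon, handle 78 mm long, 16 mm thick); leave it in the rack
- key6_grip (a point): centre of the handle of the thinnest key (6 mm hexagon, handle 60 mm long, 14 mm thick); leave it in the rack
- rack: fixed grey steel rack, a plate 220 mm (x) by 56 mm (y) on two legs; origin under its centre on the bench. Its top face is 115 mm above the bench, 5 mm thick, with three through holes of 16 mm diameter at x = -70, 0 and 70 mm, y = 0. Each hole holds a key that hangs by its flange with its handle along the rack's y; which key hangs where changes. A key goes in and out straight from above and any free hole will do
- empty_block: the aluminium tube block without tubes, 130 mm (x) by 160 mm (y), 50 mm high, fixed on the heater; origin at the centre of its underside, top face 95 mm above the bench. In the middle of its top is a round counterbore of 24 mm diameter with the steel cap screw's head 5 mm down in it. The second block of the same kind, full of green tubes that stand 10 mm above its top, has its own screw already tight; the two may be either way round
- socket_floor (a point): centre of the floor of the hexagonal socket in the loose screw of the empty block, 14 mm below the block's top; it turns with the screw: z up, x towards a corner of the hexagon. The socket is 9 mm deep and 10.6 mm across flats, with a 1.8 mm chamfer at its mouth, so the key enters when its x matches this x, or is turned from it by a multiple of 60 degrees, to within about 6 degrees
- screw (a joint): angle of the loose screw in rad: grows as it is turned clockwise seen from above; it starts between 0.35 and 0.85 and comes to a hard stop, tight, at 1.5. Turning it takes about 0.1 N m
- tube1: small green 1.5 ml tube, 13 mm wide and 40 mm high, stood upside down on its cap on the heater's top near the display; origin under its centre; bystander
- tube2: a second such tube beside it; bystander
- conical: clear conical tube with a pale blue cap, 118 mm long, 21 mm thick, lying on the bench along its x; origin under its middle; bystander
- dropper: thin clear plastic dropper, 152 mm long, 12 mm thick, lying on the bench along its x; origin under its middle; bystander
- tipbox: box of pipette tips with a blue top, 85 by 122 mm and 73 mm high; origin under its centre; bystander
- beaker: glass beaker 70 mm wide and 90 mm high; origin under its centre; bystander
Mind the look-alikes: they are no part of the job. Leave any yellow look-alike of the part that bears key10_grip alone.

How it is judged:
By the outcome, as a careful person would: the job done as asked, in the order asked, and still so for the second after the job is handed in, with the robot touching nothing.
It also fails if it takes over 54 s, if anything falls off the work surface, if the arm or the gripper's body presses on something with over 40 N, if the wrist force passes 120 N, or if a joint passes its speed limit or range.

## Working session

There is one attempt and no reset: what is moved stays moved. The work goes in short steps, Python scripts to look and compute and a tool call to move; the robot and the scene stay as the last step left them, time stands still between calls to the robot, and variables do not carry over. Pictures are saved under pics/ and viewed, and the job is handed in when it is done.

Besides the shell and the picture viewer there is one more tool, called after "Call:" by a JSON object that holds its "name" and its "arguments", one argument or row to a line. step_arm: Moves the arm, as the interface text tells. Its arguments: {"type":"object","properties":{"increments":{"type":"array"},"hand":{"type":"number"},"grip_force":{"type":"number"}},"required":["increments"]}

```bash
ls; mkdir -p pics; python3 - <<'E'
from bench import r
import cv2,pickle
s=r.read_state(); print(s)
d={}
for n in("side","top"):
    c=r.camera(n); d[n]=c; cv2.imwrite(f"pics/{n}0.png",c["pixels"]); print(n,c["camera_matrix"],c["extrinsics"],[k for k in c])
pickle.dump(d,open("cam0.pkl","wb"))
E
```

```text
pics
{'time': 0.0, 'joint_positions': array([-1.34260871,  0.33289272, -0.06472931,  1.46091539,  0.02165459,
        1.34989052, -0.0884378 ]), 'joint_vel': array([ 2.43661442e-03, -3.07377852e-04,  3.36028439e-05,  1.65453453e-04,
        1.41696653e-03, -2.68513074e-03, -5.19688099e-04]), 'joint_torque': array([-3.84330478e-04, -6.23269629e+01,  2.41437438e-02, -3.89906394e+01,
       -6.14809804e-02,  3.97624075e-02,  1.40548309e-04]), 'ee_pos': array([0.15501773, 0.6050855 , 0.22175339]), 'eef_rot': array([ 1.25004736e-01,  9.92155895e-01, -7.03473056e-04, -3.46483527e-05]), 'ft_force': array([-0.30432342,  0.44162745,  0.29682405]), 'torque': array([-0.00908131, -0.04524792,  0.01076142]), 'width': 0.08702810083077461}
side [[462.2041207    0.         325.25895786]
 [  0.         462.2041207  241.77540745]
 [  0.           0.           1.        ]] [[ 0.77930376  0.44191376 -0.4442948   0.08245449]
 [-0.6263937   0.52921608 -0.57232968 -0.6412217 ]
 [-0.01779241  0.72432214  0.68923208  0.81602916]
 [ 0.          0.          0.          1.        ]] ['pixels', 'camera_matrix', 'extrinsics']
top [[526.92314646   0.         321.63888711]
 [  0.         526.92314646 231.58831856]
 [  0.           0.           1.        ]] [[-0.02832998  0.99203645 -0.12272363  0.38543314]
 [-0.99959627 -0.02784912  0.0056321  -0.08276864]
 [ 0.00216951  0.12283364  0.9924249   1.51515203]
 [ 0.          0.          0.          1.        ]] ['pixels', 'camera_matrix', 'extrinsics']
```

View pics/side0.png

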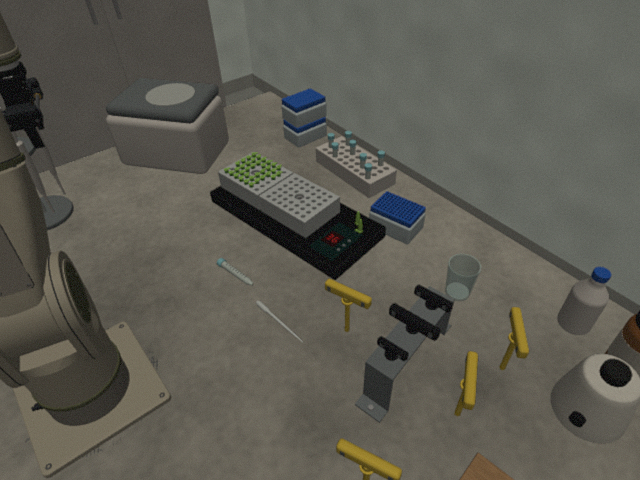

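View pics/top0.png

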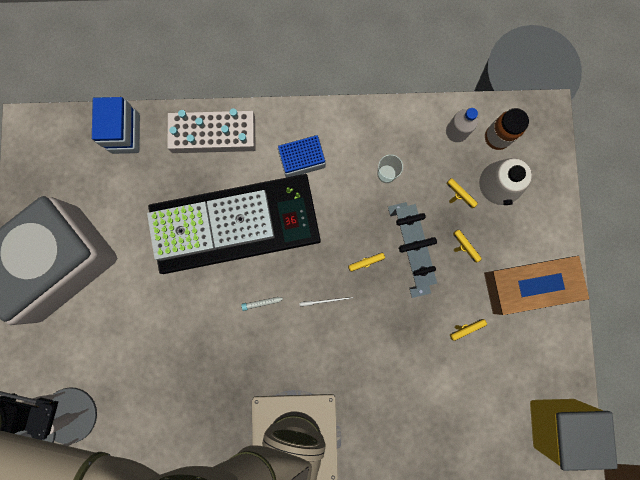

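The pictures show the three black handles on the grey rack at top (411,219), (418,245) and (425,271), and in side (433,298), (414,320) and (392,348). Candidates for the thickest key are those three plus the yellow look-alikes at top (366,262), (462,193), (467,246) and (468,329). By description it is the longest black handle, which is the middle one at top (418,245). The empty block is at top (241,219), and its screw is in the middle.

```bash
cat > h.py <<'E'
import numpy as np,cv2
def ray(c,u,v):
    K=c["camera_matrix"];E=c["extrinsics"]
    d=np.array([(u-K[0,2])/K[0,0],-(v-K[1,2])/K[1,1],-1.0])
    return E[:3,3],E[:3,:3]@d
def onz(c,u,v,z):
    o,d=ray(c,u,v); return o+d*(z-o[2])/d[2]
def proj(c,p):
    K=c["camera_matrix"];E=c["extrinsics"]
    q=E[:3,:3].T@(np.array(p)-E[:3,3]); return np.array([K[0,0]*q[0]/-q[2]+K[0,2],K[1,1]*-q[1]/-q[2]+K[1,2]])
def tri(l):
    A=np.zeros((3,3));b=np.zeros(3)
    for c,u,v in l:
        o,d=ray(c,u,v);d=d/np.linalg.norm(d);P=np.eye(3)-np.outer(d,d);A+=P;b+=P@o
    x=np.linalg.solve(A,b); return x,[np.linalg.norm((np.eye(3)-np.outer(d/np.linalg.norm(d),d/np.linalg.norm(d)))@(x-o)) for o,d in [ray(*q) for q in l]]
E
python3 - <<'E'
import pickle,cv2,numpy as np
from h import *
d=pickle.load(open("cam0.pkl","rb"))
t=d["top"]["pixels"];s=d["side"]["pixels"]
a=cv2.resize(t[190:310,340:500],None,fx=5,fy=5,interpolation=cv2.INTER_CUBIC)
b=cv2.resize(s[265:425,320:480],None,fx=3.6,fy=3.6,interpolation=cv2.INTER_CUBIC)
cv2.imwrite("pics/rt.png",a);cv2.imwrite("pics/rs.png",b)
a=cv2.resize(t[175:265,195:325],None,fx=6,fy=6,interpolation=cv2.INTER_CUBIC)
cv2.imwrite("pics/bt.png",a)
b=cv2.resize(s[160:240,240:350],None,fx=7,fy=7,interpolation=cv2.INTER_CUBIC)
cv2.imwrite("pics/bs.png",b)
for n,img,roi in(("top",t,(385,440,205,285)),("side",s,(370,455,280,365))):
    m=(img.max(2)<45).astype(np.uint8)
    x0,x1,y0,y1=roi;mm=np.zeros_like(m);mm[y0:y1,x0:x1]=m[y0:y1,x0:x1]
    k,l,st,ce=cv2.connectedComponentsWithStats(mm)
    for i in range(1,k):
        if st[i,4]>30:
            pts=np.argwhere(l==i)[:,::-1].astype(np.float32)
            print(n,st[i],ce[i],cv2.minAreaRect(pts))
E
```

```text
top [396 214  29  12 189] [410.1005291  219.24338624] ((410.2837829589844, 219.70269775390625), (8.38434886932373, 28.934221267700195), 80.53767395019531)
top [399 237  38  15 265] [417.34339623 244.50943396] ((417.5584411621094, 244.77720642089844), (8.446430206298828, 38.0604362487793), 78.11134338378906)
top [413 266  23  10 136] [423.875      270.55882353] ((424.0328369140625, 270.86065673828125), (8.238751411437988, 22.362327575683594), 84.80557250976562)
side [414 285  39  33 495] [433.35151515 299.62828283] ((431.8765869140625, 300.7758483886719), (41.73468017578125, 16.395767211914062), 27.47443199157715)
side [389 304  55  36 768] [414.56640625 322.31770833] ((413.7825012207031, 323.6462097167969), (57.34856033325195, 20.141735076904297), 25.513870239257812)
side [377 337  31  24 382] [391.86387435 349.87172775] ((390.56744384765625, 351.29217529296875), (34.34393310546875, 16.217967987060547), 32.00538635253906)
```

View pics/rt.png

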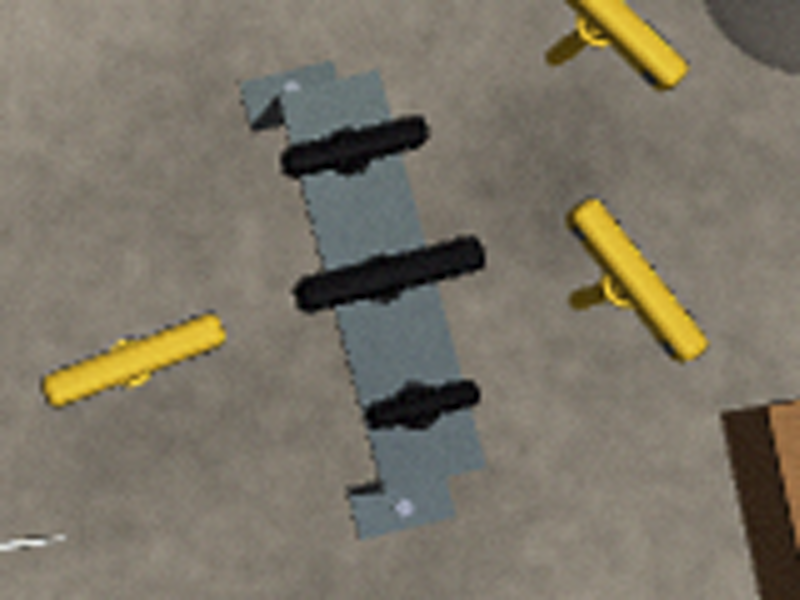

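View pics/rs.png

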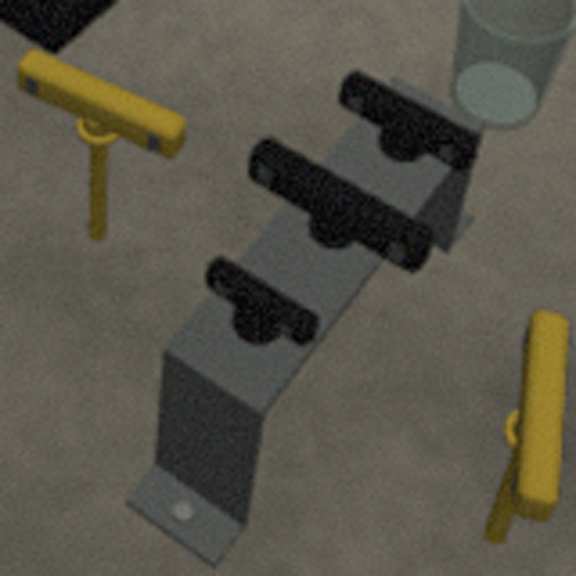

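View pics/bt.png

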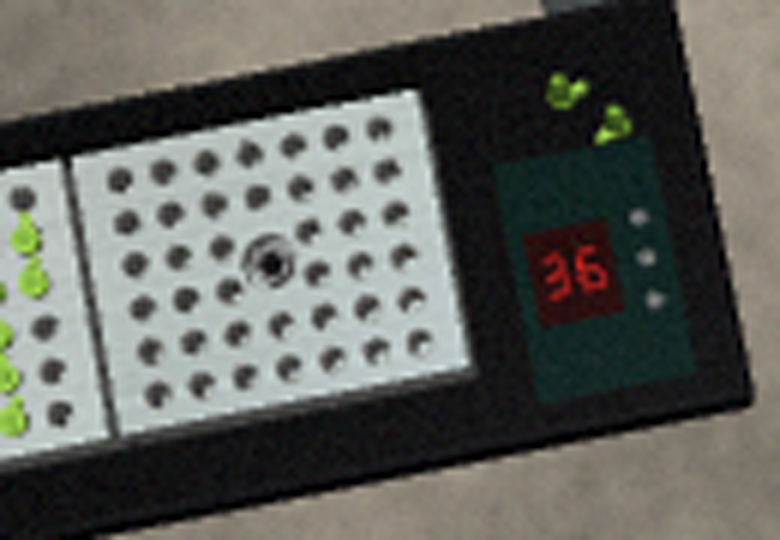

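View pics/bs.png

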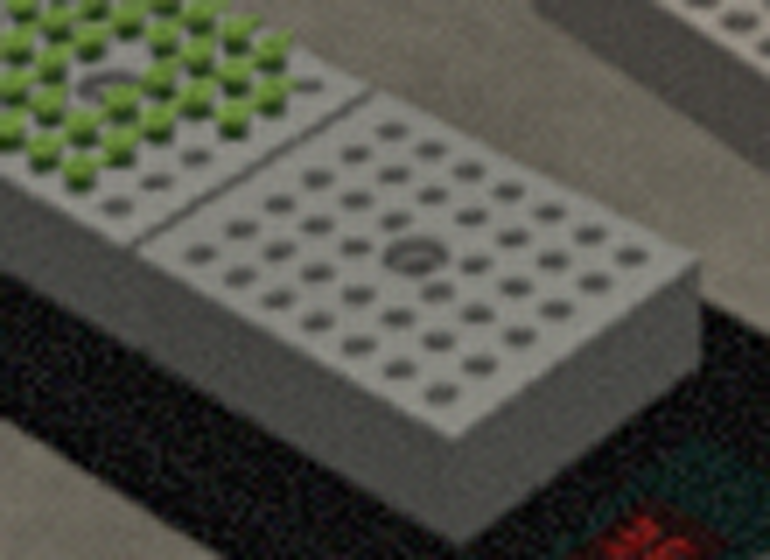

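The close crop confirms that the longest black handle is the middle one: top (418,245), 38 px long against 29 and 22, and also the longest in the side view. Next I measure positions and axes.

```bash
python3 - <<'E'
import pickle,cv2,numpy as np
from h import *
from bench import r
d=pickle.load(open("cam0.pkl","rb"))
N=6
av={n:np.mean([r.camera(n)["pixels"].astype(float) for _ in range(N)],0) for n in("top","side")}
pickle.dump(av,open("av0.pkl","wb"))
T=d["top"];S=d["side"]
def up(n,k=8): return cv2.resize(av[n].astype(np.float32),None,fx=k,fy=k,interpolation=cv2.INTER_CUBIC)
def pix(u,k=8): return (np.asarray(u)+.5)/k-.5
# handles top
U=up("top");
g=U.max(2);C=[]
for (x0,x1,y0,y1) in((390,430,209,228),(394,440,232,256),(408,440,262,279)):
    m=np.zeros(g.shape,np.uint8);m[y0*8:y1*8,x0*8:x1*8]=(g[y0*8:y1*8,x0*8:x1*8]<62)
    k,l,st,ce=cv2.connectedComponentsWithStats(m);i=1+np.argmax(st[1:,4])
    # open to remove the flange bulge
    mm=(l==i).astype(np.uint8)
    pts=np.argwhere(mm)[:,::-1].astype(np.float32)
    (c,w,a)=cv2.minAreaRect(pts)
    bx=pix(cv2.boxPoints((c,w,a)));cen=pix(ce[i]);
    P=onz(T,*cen,.143)
    # principal axis
    q=pts-pts.mean(0);v=np.linalg.svd(q.T@q)[0][:,0]
    e0=onz(T,*(pix(ce[i])-v*15),.143);e1=onz(T,*(pix(ce[i])+v*15),.143);dd=e1-e0
    proj_=(q@v);L=(proj_.max()-proj_.min())/8/ T["camera_matrix"][0,0]*(1.515-.149)
    print("top",cen,pix(c),np.array(w)/8,"P",P,"rect@.143",onz(T,*pix(c),.143),"ang",np.degrees(np.arctan2(dd[1],dd[0])),"L",L)
    C.append(P)
C=np.array(C);dr=C[2]-C[0];print("rack axis ang",np.degrees(np.arctan2(dr[1],dr[0])),np.linalg.norm(dr),np.linalg.norm(C[1]-C[0]))
# side handles centre
U2=up("side");g=U2.max(2)
for (x0,x1,y0,y1) in((410,456,284,320),(385,446,302,342),(372,412,335,365)):
    m=np.zeros(g.shape,np.uint8);m[y0*8:y1*8,x0*8:x1*8]=(g[y0*8:y1*8,x0*8:x1*8]<38)
    k,l,st,ce=cv2.connectedComponentsWithStats(m);i=1+np.argmax(st[1:,4]);print("side",pix(ce[i]))
for p in C: print("proj .137 ->side",proj(S,[p[0],p[1],.137]))
# block corners top (white)
hs=U.min(2)
m=(hs>110).astype(np.uint8);mm=np.zeros_like(m);mm[185*8:255*8,206*8:276*8]=m[185*8:255*8,206*8:276*8]
mm=cv2.morphologyEx(mm,cv2.MORPH_CLOSE,np.ones((41,41)))
k,l,st,ce=cv2.connectedComponentsWithStats(mm);i=1+np.argmax(st[1:,4])
rc=cv2.minAreaRect(np.argwhere(l==i)[:,::-1].astype(np.float32))
b=pix(cv2.boxPoints(rc));W=np.array([onz(T,*q,.095) for q in b]);print("block",b,W,W.mean(0),[np.linalg.norm(W[j]-W[j-1]) for j in range(4)])
e=W[1]-W[0];print(np.degrees(np.arctan2(e[1],e[0])))
c=U[210*8:228*8,232*8:250*8];cv2.imwrite("pics/scr.png",cv2.resize(c,(720,720),interpolation=cv2.INTER_CUBIC))
c=U2[186*8:208*8,286*8:312*8];cv2.imwrite("pics/scr2.png",cv2.resize(c,(780,660),interpolation=cv2.INTER_CUBIC))
for q in((366,262),(462,193),(467,246)): print("yellow",onz(T,*q,.13))
E
```

```text
top [410.32607877 219.15941532] [410.55932617 219.59390259] [ 9.51745796 30.06752396] P [ 0.58151911 -0.32487762  0.143     ] rect@.143 [ 0.58034721 -0.32543496  0.143     ] ang 102.75531613784308 L 0.07845296937186609
top [417.41738212 244.55597808] [417.55743408 244.95373535] [ 9.69990253 38.92903137] P [ 0.51389819 -0.34014394  0.143     ] rect@.143 [ 0.51284336 -0.34045746  0.143     ] ang 102.48716336037323 L 0.1010689598636332
top [423.75360296 270.57762976] [423.88238525 270.70788574] [ 9.47498226 23.29137802] P [ 0.44550668 -0.35318141  0.143     ] rect@.143 [ 0.44515928 -0.35349877  0.143     ] ang 102.30178271133592 L 0.06138217988286363
rack axis ang -168.2446846976086 0.13892618808168933 0.06932278472041442
side [433.04555229 299.24654557]
side [414.2370049 322.1743451]
side [391.88900676 349.80529468]
proj .137 ->side [432.92791344 296.91226492]
proj .137 ->side [413.9841642  320.57099189]
proj .137 ->side [391.94621153 345.93164612]
block [[196.44838 202.40363]
 [264.24353 189.16086]
 [273.38354 235.9524 ]
 [205.58841 249.19516]] [[0.6509912  0.24891507 0.095     ]
 [0.68266173 0.06319146 0.095     ]
 [0.55279987 0.04034765 0.095     ]
 [0.5219131  0.22412344 0.095     ]] [0.60209147 0.14414441 0.095     ] [np.float64(0.1314373712256608), np.float64(0.18840457410140057), np.float64(0.1318557621241699), np.float64(0.18635325436423558)]
-80.32272048769461
yellow [ 0.47287055 -0.20499268  0.13      ]
yellow [ 0.65014177 -0.46884159  0.13      ]
yellow [ 0.50760365 -0.47335974  0.13      ][ WARN:0@18.582] global loadsave.cpp:1063 imwrite_ Unsupported depth image for selected encoder is fallbacked to CV_8U.
```

View pics/scr.png

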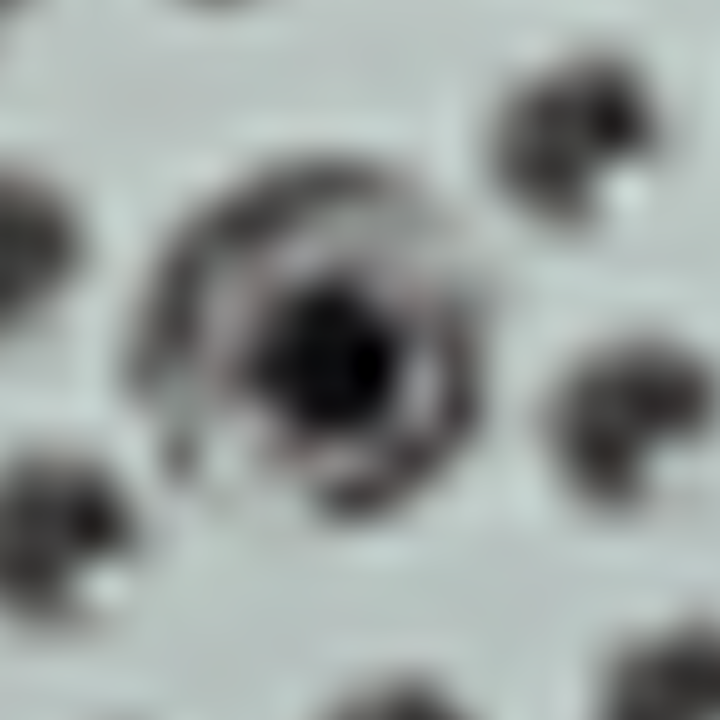

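View pics/scr2.png

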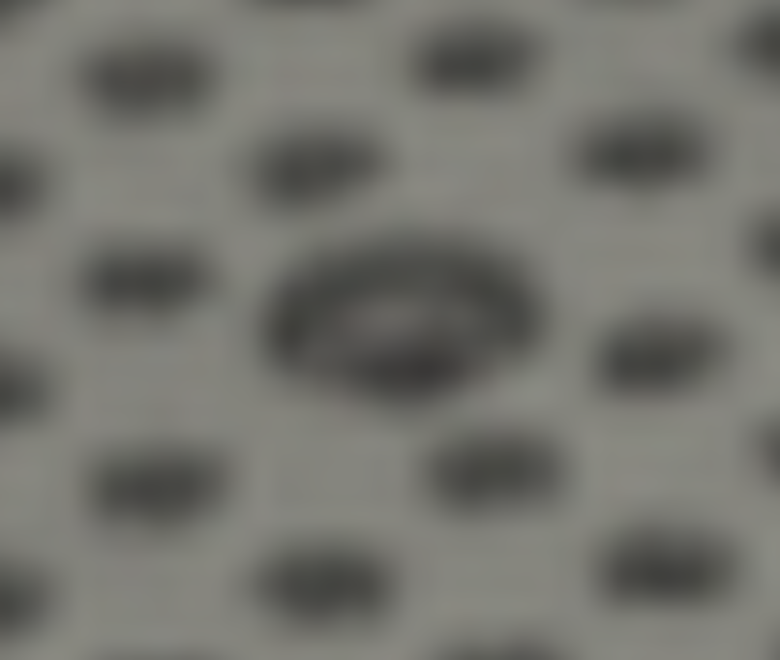

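Screw pixels: the counterbore rim is centred near top (239.4,218.3) and side (298.9,196.1). The hexagon's direction is barely resolved. I compute the screw position and test the hexagon direction.

```bash
python3 - <<'E'
import pickle,cv2,numpy as np
from h import *
d=pickle.load(open("cam0.pkl","rb"));T=d["top"];S=d["side"];av=pickle.load(open("av0.pkl","rb"))
print("rim top",onz(T,239.3,217.95,.095),"hex top",onz(T,239.6,218.45,.090),"corners",onz(T,239.4,218.7,.095),"rim side",onz(S,298.9,196.1,.095))
# corners of the block from crop
for q in((70,158),(418,90),(473,375),(116,437)):
    u=np.array(q)/6-.5+np.array([195,175]);print(onz(T,*u,.095))
g=av["top"].mean(2).astype(np.float32)
# holes: dark minima -> grid of holes centroid
k=8;G=cv2.resize(g,None,fx=k,fy=k,interpolation=cv2.INTER_CUBIC)
sub=G[186*k:252*k,208*k:272*k];m=(sub<120).astype(np.uint8)
n,l,st,ce=cv2.connectedComponentsWithStats(m)
for i in range(1,n):
    if 100<st[i,4]<2500:
        c=(ce[i]+.5)/k-.5+[208,186]
        if abs(c[0]-239.5)<9 and abs(c[1]-218.3)<8: print(c.round(2),st[i,4])
# hexagon profile
m=(G<60).astype(np.uint8);
for th in(50,60,70,80,90):
    m=np.zeros_like(G,np.uint8);a=(slice(213*k,224*k),slice(234*k,246*k));m[a]=G[a]<th
    n,l,st,ce=cv2.connectedComponentsWithStats(m);j=1+np.argmin([np.hypot(*((ce[i]+.5)/k-.5-[239.6,218.45])) if st[i,4]>60 else 99 for i in range(1,n)])
    p=np.argwhere(l==j)[:,::-1]-ce[j];w=(p[:,0]+1j*-p[:,1])
    A=np.sum(np.abs(w)**0*(w**6))/np.sum(np.abs(w)**6);print(th,st[j,4]/k/k,(ce[j]+.5)/k-.5,abs(A),"img angle of corner",np.degrees(np.angle(A))/6, onz(T,*((ce[j]+.5)/k-.5),.09))
np.set_printoptions(linewidth=150);print(g[211:227,231:249].round().astype(int))
E
```

```text
rim top [0.6047556  0.13227745 0.095     ] hex top [0.60412338 0.13222797 0.09      ] corners [0.6026832  0.13202424 0.095     ] rim side [0.60106001 0.13091764 0.095     ]
[0.65460711 0.22237119 0.095     ]
[0.6817211  0.06341626 0.095     ]
[0.54994433 0.04053259 0.095     ]
[0.52634075 0.20183761 0.095     ]
[245.82 212.94] 636
[231.45 215.85] 686
[247.22 219.97] 654
[232.67 222.89] 716
50 8.265625 [239.80092155 218.57573251] 0.1111542495276653 img angle of corner 13.656443206464191 [0.60376067 0.13168251 0.09      ]
60 9.375 [239.78229167 218.56020833] 0.13568641862406614 img angle of corner 11.859633644606362 [0.60380498 0.13173299 0.09      ]
70 10.546875 [239.76064815 218.56657407] 0.1335086973843807 img angle of corner 12.156926746089033 [0.60378905 0.13179225 0.09      ]
80 11.90625 [239.74967192 218.56545276] 0.1754496075089396 img angle of corner 13.200997849646294 [0.60379299 0.1318222  0.09      ]
90 17.421875 [240.25779148 219.01081839] 0.13483738995663355 img angle of corner -18.298546924143874 [0.60252396 0.13044617 0.09      ]
[[158 190 191 189 190 190 191 190 189 19
[... 460 characters left out ...]
121 162 191 197 196 197]
 [137 154 177 194 121  77 130  77  25  17  24  97  88 173 197 184 153 144]
 [187 187 189 192 115 123 117  56  20  15  13 140  78 176 182 110  73  64]
 [192 194 196 197 177 135 152 140  53  30  63 119  72 173 149  77  62  58]
 [189 134 133 150 195 113 186 148 118 133  93  68 146 188 176  78  58 155]
 [130  72  66  63 161 175 169 179 159  81  83 153 192 199 199 142 110 164]
 [100  64  62  54 134 186 190 182 181 177 190 192 193 190 192 190 189 190]
 [115  63  88 184 180 192 191 190 188 191 192 189 189 189 189 190 192 192]
 [181 134 126 162 186 189 190 188 188 189 189 190 189 188 189 192 186 179]
 [190 186 188 189 190 188 186 188 188 191 186 183 192 189 193 186 128  81]]
```

```bash
cat > p.py <<'E'
import sys,numpy as np
from scipy.spatial.transform import Rotation as R
from bench import r
def plan(x,y,z,yawy):
    s=r.read_state();p=np.array(s["ee_pos"]);Q=R.from_quat(s["eef_rot"])
    a=np.radians(yawy);yv=np.array([np.cos(a),np.sin(a),0]);zv=np.array([0,0,-1.]);xv=np.cross(yv,zv)
    G=R.from_matrix(np.c_[xv,yv,zv])
    sh=Q.inv().apply(np.array([x,y,z])-p);rv=(Q.inv()*G).as_rotvec()
    ty=Q.as_matrix()[:,1]
    print("t",round(s["time"],2),"p",p.round(4),"yawy",round(np.degrees(np.arctan2(ty[1],ty[0])),2),"F",np.round(s["ft_force"],1),"M",np.round(s["torque"],2),"w",round(s["width"],4),"j",np.round(s["joint_positions"],2))
    n=max(np.linalg.norm(sh)/.05,np.degrees(np.linalg.norm(rv))/8.59)
    print("shift",sh.round(4),"rv",rv.round(4),"rows",round(n,2))
plan(*[float(v) for v in sys.argv[1:5]])
E
python3 p.py .35 .48 .35 45; python3 p.py .52 .32 .4 30
```

```text
t 0.7 p [0.1551 0.6055 0.2226] yawy 75.63 F [-0.4 -0.3  0.5] M [-0.06 -0.07  0.03] w 0.0868 j [-1.34  0.33 -0.06  1.46  0.02  1.35 -0.09]
shift [-0.2199 -0.0732 -0.1274] rv [ 1.000e-04 -0.000e+00  5.347e-01] rows 5.29
t 0.7 p [0.1551 0.6055 0.2226] yawy 75.63 F [-0.4 -0.3  0.5] M [-0.06 -0.07  0.03] w 0.0868 j [-1.34  0.33 -0.06  1.46  0.02  1.35 -0.09]
shift [-0.4243 -0.186  -0.1774] rv [ 1.000e-04 -1.000e-04  7.965e-01] rows 9.92
```

Call:
{"name": "step_arm", "arguments": {
  "increments": [
    [[0, 0, -0.045], [0, 0, 0]],
    [[-0.02, -0.005, -0.09], [0, 0, 0.1]],
    [[-0.06, -0.02, -0.115], [0, 0, 0.23]],
    [[-0.105, -0.035, -0.125], [0, 0, 0.36]],
    [[-0.15, -0.05, -0.13], [0, 0, 0.48]]
  ],
  "hand": 0
}}

```text
time: 1.2
ee_pos: [0.2892, 0.5192, 0.3544]
eef_rot: [0.359, 0.933, 0.001, 0.0]
ft_force: [0.6, 0.8, -0.5]
width: 0.0545
```

```bash
python3 p.py .52 .32 .38 20
```

```text
t 1.2 p [0.2892 0.5192 0.3544] yawy 47.88 F [ 0.6  0.8 -0.5] M [0.   0.01 0.03] w 0.0545 j [-1.2   0.23  0.08  1.32 -0.02  1.59 -0.29]
shift [-0.3047  0.0071 -0.0258] rv [ 0.0024 -0.0016  0.4865] rows 6.12
```

Call:
{"name": "step_arm", "arguments": {
  "increments": [
    [[-0.05, 0, 0], [0, 0, 0.08]],
    [[-0.1, 0, 0], [0, 0, 0.18]],
    [[-0.15, 0.002, 0], [0, 0, 0.28]],
    [[-0.2, 0.004, 0], [0, 0, 0.38]],
    [[-0.25, 0.006, 0], [0, 0, 0.48]]
  ]
}}

```text
time: 1.7
ee_pos: [0.4788, 0.3553, 0.3546]
eef_rot: [0.573, 0.82, 0.002, -0.0]
ft_force: [-0.2, 1.5, -0.1]
width: 0.0438
```

```bash
python3 p.py .60 .08 .35 12.4
```

```text
t 1.7 p [0.4788 0.3553 0.3546] yawy 20.15 F [-0.2  1.5 -0.1] M [-0.01  0.   -0.02] w 0.0438 j [-0.94  0.23  0.29  1.33 -0.07  1.59 -0.31]
shift [-0.3003  0.019   0.0039] rv [ 0.0023 -0.0026  0.1352] rows 6.02
```

Call:
{"name": "step_arm", "arguments": {
  "increments": [
    [[-0.05, 0.003, 0], [0, 0, 0.03]],
    [[-0.1, 0.006, 0], [0, 0, 0.06]],
    [[-0.15, 0.01, 0], [0, 0, 0.09]],
    [[-0.2, 0.013, 0], [0, 0, 0.12]],
    [[-0.25, 0.016, 0], [0.002, -0.002, 0.135]]
  ]
}}

```text
time: 2.2
ee_pos: [0.5794, 0.1264, 0.3543]
eef_rot: [0.627, 0.779, 0.001, -0.0]
ft_force: [0.7, 0.3, -1.1]
width: 0.0435
```

```bash
python3 p.py .513 -.340 .25 12.4
```

```text
t 2.2 p [0.5794 0.1264 0.3543] yawy 12.35 F [ 0.7  0.3 -1.1] M [-0.03  0.03  0.01] w 0.0435 j [-0.66  0.23  0.46  1.34 -0.1   1.59  0.  ]
shift [-0.4415 -0.1647  0.1037] rv [ 0.0009 -0.001  -0.0009] rows 9.65
```

Call:
{"name": "step_arm", "arguments": {
  "increments": [
    [[-0.045, -0.017, 0], [0, 0, 0]],
    [[-0.09, -0.034, 0], [0, 0, 0]],
    [[-0.135, -0.05, 0], [0, 0, 0]],
    [[-0.18, -0.067, 0], [0, 0, 0]],
    [[-0.225, -0.084, 0], [0, 0, 0]]
  ]
}}

```text
time: 2.7
ee_pos: [0.5448, -0.1132, 0.3543]
eef_rot: [0.627, 0.779, 0.001, 0.0]
ft_force: [1.0, -0.8, -0.1]
width: 0.0436
```

```bash
python3 p.py .513 -.340 .25 12.4
```

```text
t 2.7 p [ 0.5448 -0.1132  0.3543] yawy 12.36 F [ 1.  -0.8 -0.1] M [-0.13 -0.02  0.1 ] w 0.0436 j [-0.41  0.15  0.61  1.45 -0.08  1.57  0.41]
shift [-0.2148 -0.0798  0.1039] rv [ 0.0017 -0.0012 -0.0006] rows 5.03
```

Call:
{"name": "step_arm", "arguments": {
  "increments": [
    [[-0.045, -0.017, 0], [0, 0, 0]],
    [[-0.09, -0.034, 0.01], [0, 0, 0]],
    [[-0.135, -0.05, 0.03], [0, 0, 0]],
    [[-0.175, -0.065, 0.055], [0, 0, 0]],
    [[-0.21, -0.08, 0.08], [0.002, -0.001, 0]]
  ]
}}

```text
time: 3.2
ee_pos: [0.5112, -0.3376, 0.2734]
eef_rot: [0.627, 0.779, 0.0, 0.0]
ft_force: [1.1, 0.3, 0.3]
width: 0.0435
```

```bash
python3 p.py .513 -.340 .20 12.4; python3 p.py .513 -.340 .124 12.4; python3 - <<'E'
from bench import r
import cv2
for n in("side","top"):
    c=r.camera(n); cv2.imwrite(f"pics/{n}1.png",c["pixels"])
E
```

```text
t 3.2 p [ 0.5112 -0.3376  0.2734] yawy 12.33 F [1.1 0.3 0.3] M [-0.07 -0.03  0.05] w 0.0435 j [-0.06  0.33  0.74  1.45 -0.22  1.44  0.9 ]
shift [-0.0027  0.0012  0.0734] rv [ 0.0006  0.0006 -0.0012] rows 1.47
t 3.2 p [ 0.5112 -0.3376  0.2734] yawy 12.33 F [1.1 0.3 0.3] M [-0.07 -0.03  0.05] w 0.0435 j [-0.06  0.33  0.74  1.45 -0.22  1.44  0.9 ]
shift [-0.0027  0.0011  0.1494] rv [ 0.0006  0.0006 -0.0012] rows 2.99
```

View pics/side1.png

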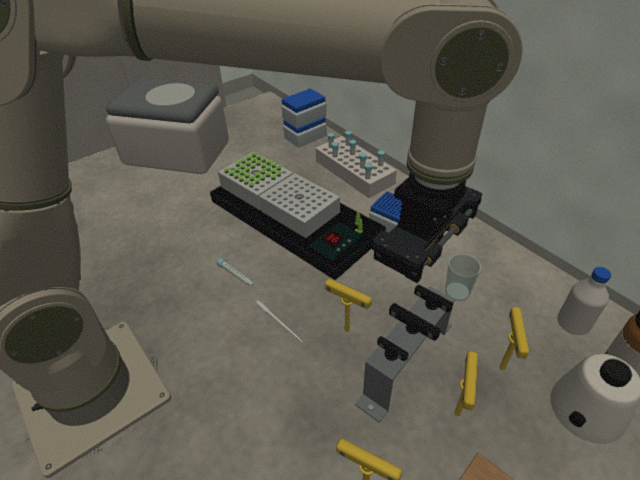

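View pics/top1.png

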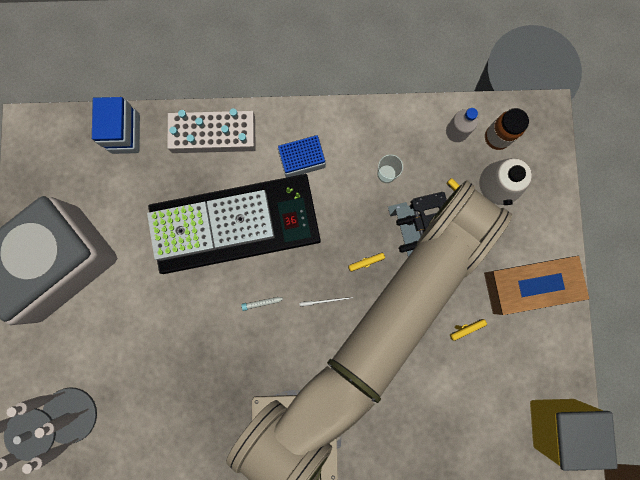

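```bash
python3 - <<'E'
import pickle,cv2
from h import *
d=pickle.load(open("cam0.pkl","rb"))
print(proj(d["side"],[.5112,-.3376,.2734]),proj(d["side"],[.5112,-.3376,.343]))
im=cv2.imread("pics/side1.png");cv2.imwrite("pics/s1c.png",cv2.resize(im[170:350,340:520],None,fx=3.3,fy=3.3,interpolation=cv2.INTER_CUBIC))
E
```

```text
[421.41817917 268.62662985] [427.27144611 236.73711979]
```

View pics/s1c.png

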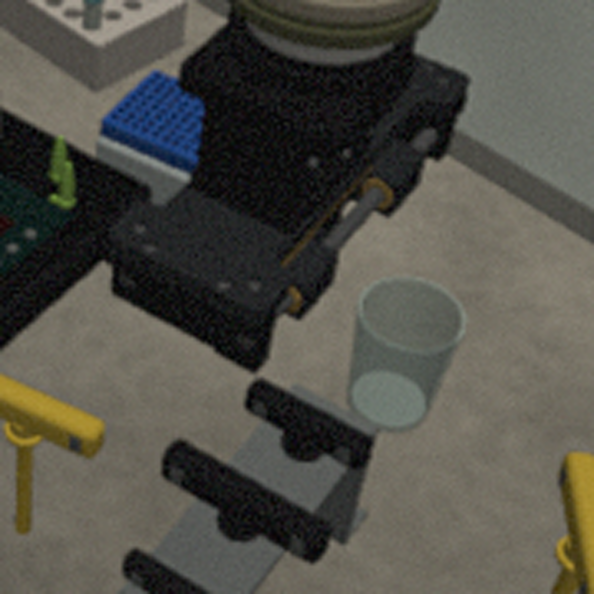

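The side view shows the gripper above the rack, with the TCP projecting to (421,269). The middle handle is at (414,320) and the jaws lie along the rack. I descend.

Call:
{"name": "step_arm", "arguments": {
  "increments": [
    [[-0.0015, 0.0005, 0.04], [0, 0, 0]],
    [[-0.003, 0.001, 0.08], [0, 0, 0]],
    [[-0.003, 0.001, 0.115], [0, 0, 0]],
    [[-0.003, 0.001, 0.14], [0, 0, 0]],
    [[-0.003, 0.001, 0.149], [0, 0, 0]]
  ]
}}

```text
time: 3.8
ee_pos: [0.5075, -0.3418, 0.1191]
eef_rot: [0.63, 0.777, -0.002, -0.004]
ft_force: [-0.1, 0.2, 0.3]
width: 0.0435
```

```bash
python3 p.py .513 -.340 .124 12.4
```

```text
t 3.8 p [ 0.5075 -0.3418  0.1191] yawy 11.94 F [-0.1  0.2  0.3] M [-0.12  0.06 -0.  ] w 0.0435 j [-0.02  0.45  0.69  1.65 -0.3   1.16  0.96]
shift [ 0.0006  0.0058 -0.0049] rv [-0.0085 -0.0032 -0.008 ] rows 0.15
```

Call:
{"name": "step_arm", "arguments": {
  "increments": [
    [[0.0005, 0.006, -0.005], [-0.0085, -0.003, -0.008]],
    [[0.0005, 0.006, -0.005], [-0.0085, -0.003, -0.008]],
    [[0.0005, 0.006, -0.005], [-0.0085, -0.003, -0.008]]
  ]
}}

```text
time: 4.1
ee_pos: [0.5144, -0.3404, 0.1259]
eef_rot: [0.626, 0.78, 0.0, 0.001]
ft_force: [-1.4, 0.1, -0.1]
width: 0.0435
```

```bash
python3 p.py .513 -.340 .124 12.4
```

```text
t 4.1 p [ 0.5144 -0.3404  0.1259] yawy 12.44 F [-1.4  0.1 -0.1] M [-0.1   0.02  0.06] w 0.0435 j [-0.02  0.45  0.69  1.64 -0.3   1.17  0.96]
shift [ 0.0007 -0.0013  0.0019] rv [0.0023 0.0014 0.0007] rows 0.05
```

Good enough. I close with a moderate grip.

Call:
{"name": "step_arm", "arguments": {
  "increments": [
    [[0, -0.0005, 0.001], [0.001, 0.001, 0]],
    [[0, -0.0005, 0.001], [0.001, 0.001, 0]],
    [[0, -0.0005, 0.001], [0.001, 0.001, 0]],
    [[0, -0.0005, 0.001], [0.001, 0.001, 0]],
    [[0, -0.0005, 0.001], [0.001, 0.001, 0]]
  ],
  "hand": 1,
  "grip_force": 40
}}

```text
time: 4.6
ee_pos: [0.5138, -0.3405, 0.125]
eef_rot: [0.626, 0.78, 0.0, 0.001]
ft_force: [-0.9, 0.3, 2.0]
width: 0.0179
```

```bash
python3 p.py .513 -.340 .25 12.4
```

```text
t 4.6 p [ 0.5138 -0.3405  0.125 ] yawy 12.43 F [-0.9  0.3  2. ] M [-0.09  0.14  0.02] w 0.0179 j [-0.02  0.45  0.69  1.64 -0.3   1.17  0.96]
shift [ 0.0007 -0.0006 -0.125 ] rv [0.0013 0.0004 0.0006] rows 2.5
```

Call:
{"name": "step_arm", "arguments": {
  "increments": [
    [[0, 0, -0.02], [0, 0, 0]],
    [[0, 0, -0.05], [0, 0, 0]],
    [[0, 0, -0.09], [0, 0, 0]],
    [[0, 0, -0.13], [0, 0, 0]],
    [[0, 0, -0.17], [0, 0, 0]]
  ]
}}

```text
time: 5.1
ee_pos: [0.5132, -0.3404, 0.2963]
eef_rot: [0.626, 0.779, 0.0, 0.0]
ft_force: [0.2, 0.2, -2.1]
width: 0.0179
```

```bash
python3 p.py .604 .132 .29 11; python3 - <<'E'
from bench import r
import cv2
for n in("side",):
    c=r.camera(n); cv2.imwrite(f"pics/{n}2.png",c["pixels"])
E
```

```text
t 5.1 p [ 0.5132 -0.3404  0.2963] yawy 12.42 F [ 0.2  0.2 -2.1] M [-0.13 -0.06 -0.04] w 0.0179 j [-0.05  0.33  0.74  1.4  -0.22  1.49  0.9 ]
shift [0.4418 0.1902 0.0065] rv [ 0.0008 -0.0001  0.0247] rows 9.62
```

View pics/side2.png

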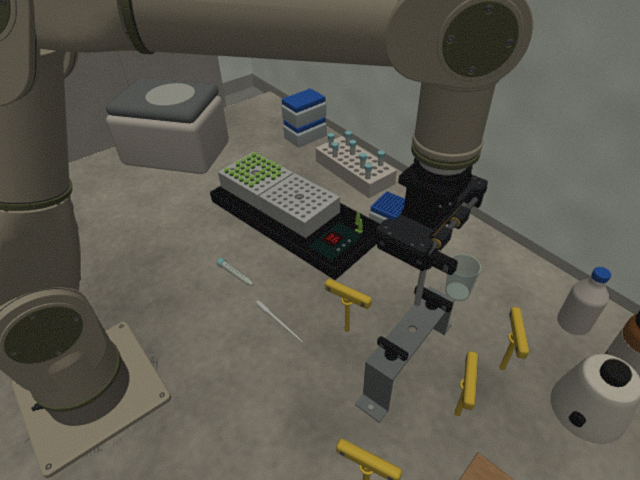

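The key hangs upright in the gripper, with its shaft at side (423,280). The free hole shows at (412,328) and both other keys are still in place. I move to the block.

Call:
{"name": "step_arm", "arguments": {
  "increments": [
    [[0.025, 0.011, 0], [0, 0, 0]],
    [[0.07, 0.03, 0], [0, 0, 0]],
    [[0.115, 0.05, 0], [0, 0, 0]],
    [[0.16, 0.069, 0], [0, 0, 0]],
    [[0.205, 0.088, 0], [0, 0, 0]]
  ]
}}

```text
time: 5.65
ee_pos: [0.5565, -0.1206, 0.3026]
eef_rot: [0.626, 0.779, 0.001, 0.004]
ft_force: [0.9, -0.1, -2.3]
width: 0.0177
```

```bash
python3 p.py .604 .132 .26 11
```

```text
t 5.65 p [ 0.5565 -0.1206  0.3026] yawy 12.42 F [ 0.9 -0.1 -2.3] M [-0.08 -0.02 -0.01] w 0.0177 j [-0.41  0.18  0.64  1.52 -0.11  1.47  0.44]
shift [0.2367 0.1004 0.0421] rv [0.0074 0.0047 0.0248] rows 5.21
```

Call:
{"name": "step_arm", "arguments": {
  "increments": [
    [[0.05, 0.021, 0], [0, 0, 0]],
    [[0.1, 0.042, 0], [0, 0, 0.01]],
    [[0.145, 0.061, 0], [0.003, 0.002, 0.02]],
    [[0.19, 0.08, 0], [0.005, 0.003, 0.025]],
    [[0.225, 0.095, 0.005], [0.007, 0.004, 0.025]]
  ]
}}

```text
time: 6.15
ee_pos: [0.601, 0.1222, 0.2972]
eef_rot: [0.636, 0.772, 0.0, 0.0]
ft_force: [0.3, 0.1, -1.3]
width: 0.0178
```

```bash
python3 p.py .604 .132 .23 11
```

```text
t 6.15 p [0.601  0.1222 0.2972] yawy 11.02 F [ 0.3  0.1 -1.3] M [-0.05 -0.1  -0.01] w 0.0178 j [-0.66  0.29  0.5   1.4  -0.14  1.48  0.02]
shift [0.0091 0.0048 0.0672] rv [0.0009 0.0001 0.0004] rows 1.36
```

Call:
{"name": "step_arm", "arguments": {
  "increments": [
    [[0.005, 0.003, 0.03], [0, 0, 0]],
    [[0.009, 0.005, 0.06], [0.001, 0, 0]],
    [[0.009, 0.005, 0.073], [0.001, 0, 0]],
    [[0.009, 0.005, 0.077], [0.001, 0, 0]],
    [[0.009, 0.005, 0.077], [0.001, 0, 0]]
  ]
}}

```text
time: 6.65
ee_pos: [0.6044, 0.1312, 0.2207]
eef_rot: [0.636, 0.771, -0.0, 0.0]
ft_force: [0.4, 0.0, -1.4]
width: 0.0176
```

```bash
python3 p.py .604 .132 .22 11;  python3 - <<'E'
from bench import r
import cv2,numpy as np
from h import *
im=[]
for n in range(4):
    c=r.camera("side"); im.append(c["pixels"].astype(float))
a=np.mean(im,0).astype(np.uint8);cv2.imwrite("pics/s3full.png",a)
p=proj(c,[.604,.132,.110]);q=proj(c,[.604,.132,.095]);print(p,q)
cv2.imwrite("pics/s3.png",cv2.resize(a[140:230,250:350],None,fx=6.5,fy=6.5,interpolation=cv2.INTER_CUBIC))
t=r.camera("top");cv2.imwrite("pics/t3.png",t["pixels"][120:320,130:400].repeat(2,0).repeat(2,1))
E
```

```text
t 6.65 p [0.6044 0.1312 0.2207] yawy 10.96 F [ 0.4  0.  -1.4] M [-0.07  0.    0.01] w 0.0176 j [-0.67  0.34  0.48  1.51 -0.16  1.34  0.02]
shift [ 0.0009 -0.0002  0.0007] rv [ 0.      0.0002 -0.0007] rows 0.02
[299.24499819 190.69779751] [299.57995034 195.4363291 ]
```

View pics/s3.png

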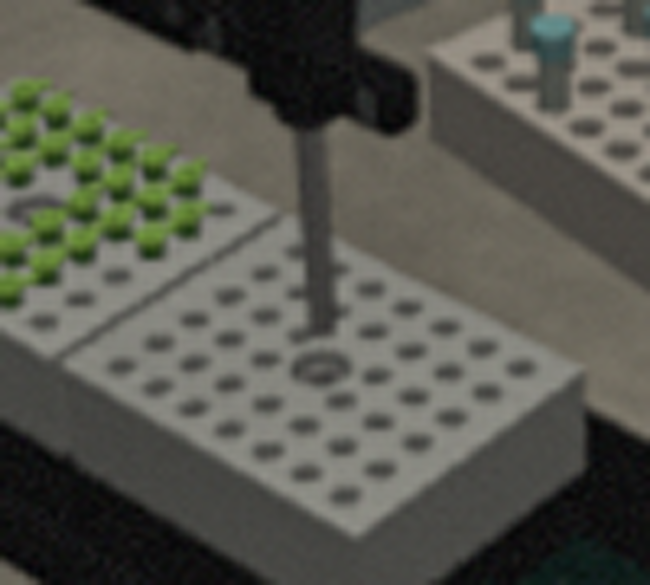

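View pics/t3.png

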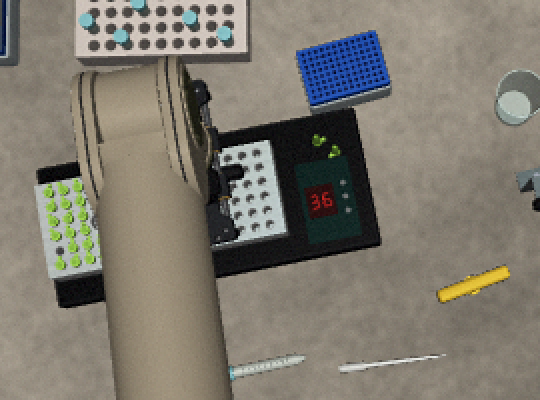

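```bash
python3 - <<'E'
import cv2,numpy as np
np.set_printoptions(linewidth=170)
from h import *
a=cv2.imread("pics/s3full.png").astype(float).mean(2)
print(a[180:204,290:309].round().astype(int))
import pickle
c=pickle.load(open("cam0.pkl","rb"))["side"]
av=pickle.load(open("av0.pkl","rb"))["side"].mean(2);print(av[188:204,290:309].round().astype(int))
R=lambda yaw,z:[proj(c,[.6044+.00577*np.cos(np.radians(yaw+60*k)),.1312+.00577*np.sin(np.radians(yaw+60*k)),z]) for k in range(6)]
print(np.round(R(-19,.1107),2), proj(c,[.6044,.1312,.1107]))
th=np.linspace(0,6.28,60);e=np.array([proj(c,[.604+.012*np.cos(t),.132+.012*np.sin(t),.095]) for t in th]);print("rim pred",e.min(0),e.max(0))
E
```

```text
[[124 120 125 131 125 121 109  63  60  61  65  86 102 118 131 131 130 126 120]
 [ 90  86 100 126 132 135 120  62  60  63  59  66  77  98 126 129 132 131 130]
 [ 73  79 102 124 132 135 121  65  58  60  60  79 102 121 130 129 129 129 129]
 [112 120 126 130 126 125 112  69  63  62  63  93 128 133 126 109 103  99 102]
 [130 132 133 128 106  90  83  61  59  60  63  93 134 132 118  88  75  73  83]
 [132 133 133 125  95  73  74  62  60  62  62  92 134 135 127 105  95  94 102]
 [129 130 129 130 124 120 115  80  61  61  60  80 119 125 129 128 124 125 128]
 [105 104 110 128 132 135 126  91  60  59  54  64  86  98 124 131 132 132 133]
 [ 76  75  88 118 133 136 129  89  61  60  56  57  82 104 128 130 131 131 132]
 [ 86  94 104 127 134 134 128  92  63  60  57  79 122 129 132 130 122 119 116]
 [122 126 128 132 123 108 100  78  59  56  57  89 134 134 130 105  89  83  85]
 [132 134 134 129 101  80  76  72  72  76  84 104 134 135 126  94  73  71  78]
 [134 133 133 131 112  85  89 105 122 121 125 130 135 133 132 124 118 115 122]
 [129 129 128 130 127 123 121 122 122 114 122 121 131 132 134 131 135 131
[... 1557 characters left out ...]
  81  89 119 119  86  76  76]
 [129 129 129 128 121 100  91  80  66  60  60  81 106 122 130 118  80  71  78]
 [128 127 131 129 128 125 119 112 101  93 100 117 127 132 131 127 119 117 120]
 [122 119 123 126 129 130 128 128 128 123 115 103 100 103 117 133 132 132 133]
 [ 88  84  88 106 130 129 129 131 129 124  94  75  71  76  96 129 133 133 132]
 [ 71  70  79 106 131 128 129 130 129 124 102  81  86  92 106 130 132 132 130]
 [103  97 110 126 132 128 126 126 129 130 125 118 121 126 128 130 120 108 111]]
[[301.74 190.06]
 [300.04 189.18]
 [297.86 189.68]
 [297.35 191.07]
 [299.05 191.95]
 [301.25 191.44]] [299.54678025 190.56046732]
rim pred [294.84774664 192.53707049] [304.31474896 198.37793201]
```

The tip is at side (299.1,190) above the counterbore rim at (299.0,196.1). The two views disagree by about 2 mm, so I aim midway at (0.603, 0.131) and lower gently.

```bash
python3 p.py .603 .131 .203 11.0
```

```text
t 6.9 p [0.6048 0.1317 0.2214] yawy 11.0 F [-0.4  0.1 -1.4] M [-0.1   0.02 -0.01] w 0.0176 j [-0.67  0.33  0.48  1.51 -0.16  1.34  0.02]
shift [-0.0004 -0.0019  0.0184] rv [ 0.0016 -0.0002 -0.0001] rows 0.37
```

Call:
{"name": "step_arm", "arguments": {
  "increments": [
    [[-0.0005, -0.002, 0], [0.0015, 0, 0]],
    [[-0.0005, -0.002, 0.008], [0.0015, 0, 0]],
    [[-0.0005, -0.002, 0.015], [0.0015, 0, 0]],
    [[-0.0005, -0.002, 0.0185], [0.0015, 0, 0]],
    [[-0.0005, -0.002, 0.0185], [0.0015, 0, 0]]
  ]
}}

```text
time: 7.4
ee_pos: [0.6024, 0.1309, 0.2019]
eef_rot: [0.636, 0.772, -0.001, -0.0]
ft_force: [0.2, 0.7, -1.5]
width: 0.0176
```

```bash
python3 p.py .603 .131 .196 11.0
```

```text
t 7.4 p [0.6024 0.1309 0.2019] yawy 11.0 F [ 0.2  0.7 -1.5] M [-0.05  0.04  0.01] w 0.0176 j [-0.66  0.34  0.48  1.54 -0.16  1.3   0.03]
shift [0.     0.0006 0.0059] rv [-0.0014  0.      0.    ] rows 0.12
```

Call:
{"name": "step_arm", "arguments": {
  "increments": [
    [[0, 0.0005, 0.002], [0, 0, 0]],
    [[0, 0.0005, 0.004], [0, 0, 0]],
    [[0, 0.0005, 0.006], [0, 0, 0]],
    [[0, 0.0005, 0.006], [0, 0, 0]]
  ]
}}

```text
time: 7.8
ee_pos: [0.603, 0.1313, 0.1958]
eef_rot: [0.636, 0.772, -0.0, -0.0]
ft_force: [1.0, 0.9, -1.5]
width: 0.0181
```

```bash
python3 p.py .603 .131 .191 11.0
```

```text
t 7.8 p [0.603  0.1313 0.1958] yawy 11.02 F [ 1.   0.9 -1.5] M [ 0.28 -0.18  0.01] w 0.0181 j [-0.66  0.35  0.48  1.54 -0.16  1.29  0.03]
shift [-0.0003 -0.0001  0.0048] rv [-0.001  -0.0004  0.0003] rows 0.1
```

It's entering: z 0.196, below the screw-face height, with no thrust. I push on home.

Call:
{"name": "step_arm", "arguments": {
  "increments": [
    [[0, 0, 0.002], [0, 0, 0]],
    [[0, 0, 0.004], [0, 0, 0]],
    [[0, 0, 0.005], [0, 0, 0]],
    [[0, 0, 0.006], [0, 0, 0]]
  ]
}}

```text
time: 8.2
ee_pos: [0.6034, 0.1316, 0.1907]
eef_rot: [0.636, 0.772, 0.0, -0.0]
ft_force: [-2.0, 1.7, 10.3]
width: 0.0176
```

```bash
python3 p.py .603 .131 .190 11.0
```

```text
t 8.2 p [0.6034 0.1316 0.1907] yawy 11.03 F [-2.   1.7 10.3] M [0.28 0.54 0.  ] w 0.0176 j [-0.66  0.35  0.48  1.55 -0.17  1.28  0.03]
shift [-0.0005 -0.0006  0.0007] rv [ 0.0004 -0.0009  0.0005] rows 0.02
```

Call:
{"name": "step_arm", "arguments": {
  "increments": [
    [[0, 0, 0.001], [0, 0, 0]],
    [[0, 0, 0.002], [0, 0, 0]],
    [[0, 0, 0.002], [0, 0, 0]]
  ]
}}

```text
time: 8.5
ee_pos: [0.6038, 0.1317, 0.1906]
eef_rot: [0.636, 0.772, 0.001, -0.0]
ft_force: [-3.4, 0.1, 13.7]
width: 0.0175
```

```bash
python3 p.py .6034 .1316 .1905 11.0;  python3 - <<'E'
from bench import r
import cv2,numpy as np
c=r.camera("side");a=c["pixels"]
cv2.imwrite("pics/s4.png",cv2.resize(a[140:230,250:350],None,fx=6.5,fy=6.5,interpolation=cv2.INTER_CUBIC))
E
```

```text
t 8.5 p [0.6038 0.1317 0.1906] yawy 11.02 F [-3.4  0.1 13.7] M [ 0.06  1.31 -0.01] w 0.0175 j [-0.66  0.35  0.48  1.55 -0.17  1.28  0.03]
shift [-0.     -0.0004  0.0001] rv [ 0.0018 -0.0017  0.0004] rows 0.02
```

View pics/s4.png

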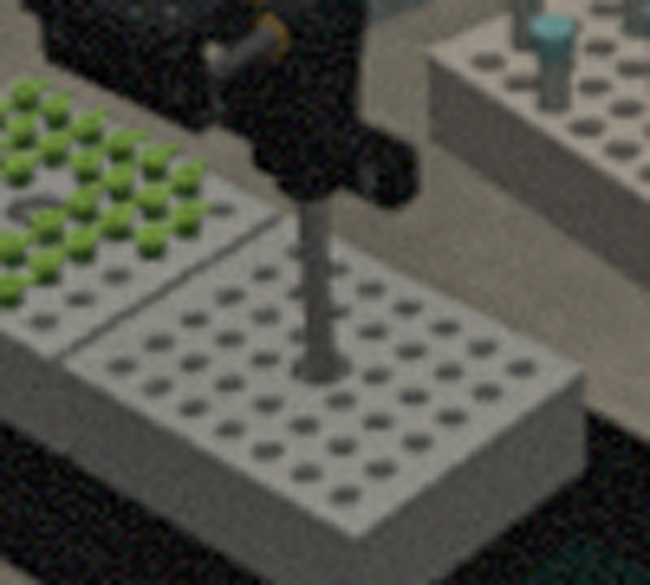

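The key is home: there is a hard stop at z 0.1906 against a predicted 0.191, and the shaft stands in the counterbore at side crop (321,365). I turn clockwise, which is + about the tool's z.

Call:
{"name": "step_arm", "arguments": {
  "increments": [
    [[0, -0.0005, 0], [0, 0, 0.06]],
    [[0, -0.0005, 0], [0, 0, 0.15]],
    [[0, -0.0005, 0], [0, 0, 0.25]],
    [[0, -0.0005, 0], [0, 0, 0.35]],
    [[0, -0.0005, 0], [0, 0, 0.45]]
  ]
}}

```text
time: 9.05
ee_pos: [0.6034, 0.1317, 0.191]
eef_rot: [0.793, 0.609, 0.001, -0.0]
ft_force: [-0.2, 1.5, 2.0]
width: 0.0176
```

```bash
python3 p.py .6033 .1316 .1905 -30
```

```text
t 9.05 p [0.6034 0.1317 0.191 ] yawy -14.98 F [-0.2  1.5  2. ] M [0.27 0.15 0.12] w 0.0176 j [-0.72  0.36  0.55  1.55 -0.19  1.28 -0.4 ]
shift [-0.0001 -0.0001  0.0005] rv [ 0.0009 -0.0029  0.2621] rows 1.75
```

Call:
{"name": "step_arm", "arguments": {
  "increments": [
    [[0, 0, 0.0005], [0, 0, 0.05]],
    [[0, 0, 0.0005], [0, 0, 0.1]],
    [[0, 0, 0.0005], [0, 0, 0.15]],
    [[0, 0, 0.0005], [0, 0, 0.2]]
  ]
}}

```text
time: 9.45
ee_pos: [0.6035, 0.1317, 0.1909]
eef_rot: [0.851, 0.526, 0.002, -0.0]
ft_force: [-0.1, 0.1, 2.9]
width: 0.0177
```

```bash
python3 p.py .6033 .1316 .1905 -40
```

```text
t 9.45 p [0.6035 0.1317 0.1909] yawy -26.56 F [-0.1  0.1  2.9] M [0.15 0.2  0.08] w 0.0177 j [-0.74  0.36  0.58  1.56 -0.21  1.28 -0.59]
shift [-0.0002 -0.0002  0.0004] rv [ 0.0006 -0.0034  0.2347] rows 1.57
```

Call:
{"name": "step_arm", "arguments": {
  "increments": [
    [[0, 0, 0.0005], [0, -0.002, 0.05]],
    [[0, 0, 0.0005], [0, -0.002, 0.1]],
    [[0, 0, 0.0005], [0, -0.002, 0.15]]
  ]
}}

```text
time: 9.75
ee_pos: [0.6037, 0.1318, 0.1909]
eef_rot: [0.888, 0.46, 0.001, -0.0]
ft_force: [-1.1, 1.1, 2.5]
width: 0.0177
```

```bash
python3 p.py .6033 .1316 .1905 -40
```

```text
t 9.75 p [0.6037 0.1318 0.1909] yawy -35.25 F [-1.1  1.1  2.5] M [0.17 0.33 0.11] w 0.0177 j [-0.76  0.37  0.61  1.56 -0.22  1.28 -0.74]
shift [-0.0004 -0.0002  0.0004] rv [ 0.0008 -0.002   0.0828] rows 0.55
```

Call:
{"name": "step_arm", "arguments": {
  "increments": [
    [[0, 0, 0.0005], [0, -0.001, 0.05]],
    [[0, 0, 0.0005], [0, -0.001, 0.1]],
    [[0, 0, 0.0005], [0, -0.001, 0.15]]
  ]
}}

```text
time: 10.05
ee_pos: [0.6038, 0.1318, 0.1909]
eef_rot: [0.92, 0.391, 0.001, 0.0]
ft_force: [-0.8, -0.0, 3.0]
width: 0.0173
```

```bash
python3 p.py .6033 .1316 .1905 -40
```

```text
t 10.05 p [0.6038 0.1318 0.1909] yawy -43.95 F [-0.8 -0.   3. ] M [0.16 0.28 0.12] w 0.0173 j [-0.78  0.38  0.64  1.56 -0.23  1.28 -0.88]
shift [-0.0005 -0.0002  0.0004] rv [ 0.0008 -0.0015 -0.0689] rows 0.46
```

Call:
{"name": "step_arm", "arguments": {
  "increments": [
    [[0, -0.0003, 0.0005], [0, -0.001, 0.05]],
    [[0, -0.0003, 0.0005], [0, -0.001, 0.1]],
    [[0, -0.0003, 0.0005], [0, -0.001, 0.1]]
  ]
}}

```text
time: 10.35
ee_pos: [0.6038, 0.1319, 0.1909]
eef_rot: [0.939, 0.344, 0.001, 0.0]
ft_force: [-0.9, 0.5, 4.4]
width: 0.0177
```

```bash
python3 p.py .6033 .1316 .1905 -50
```

```text
t 10.35 p [0.6038 0.1319 0.1909] yawy -49.73 F [-0.9  0.5  4.4] M [-0.01  0.25  0.14] w 0.0177 j [-0.8   0.38  0.65  1.56 -0.24  1.28 -0.98]
shift [-0.0006 -0.0001  0.0004] rv [ 0.0011 -0.0011  0.0048] rows 0.03
```

Call:
{"name": "step_arm", "arguments": {
  "increments": [
    [[0, 0, 0.0005], [0, -0.001, 0.05]],
    [[0, 0, 0.0005], [0, -0.001, 0.1]],
    [[0, 0, 0.0005], [0, -0.001, 0.1]]
  ],
  "grip_force": 55
}}

```text
time: 10.65
ee_pos: [0.604, 0.1318, 0.1909]
eef_rot: [0.955, 0.297, 0.0, 0.0]
ft_force: [-1.1, 0.3, 6.6]
width: 0.0175
```

```bash
python3 p.py .6033 .1316 .1905 -50
```

```text
t 10.65 p [0.604  0.1318 0.1909] yawy -55.42 F [-1.1  0.3  6.6] M [0.1  0.43 0.09] w 0.0175 j [-0.81  0.38  0.67  1.56 -0.24  1.29 -1.07]
shift [-0.0007 -0.0002  0.0004] rv [ 0.0013 -0.0006 -0.0947] rows 0.63
```

Call:
{"name": "step_arm", "arguments": {
  "increments": [
    [[0, -0.0005, 0], [0, 0, 0.04]],
    [[0, -0.0005, 0], [0, 0, 0.08]],
    [[0, -0.0005, 0], [0, 0, 0.1]]
  ]
}}

```text
time: 10.95
ee_pos: [0.6038, 0.1319, 0.1909]
eef_rot: [0.968, 0.249, 0.001, 0.001]
ft_force: [-0.2, -0.6, 2.7]
width: 0.0175
```

```bash
python3 p.py .6033 .1316 .1905 -60; python3 - <<'E'
from bench import r
import cv2,numpy as np
c=r.camera("side");a=c["pixels"]
cv2.imwrite("pics/s5.png",cv2.resize(a[110:230,240:370],None,fx=6,fy=5,interpolation=cv2.INTER_CUBIC))
E
```

```text
t 10.95 p [0.6038 0.1319 0.1909] yawy -61.11 F [-0.2 -0.6  2.7] M [-0.2   0.08  0.36] w 0.0175 j [-0.82  0.39  0.69  1.56 -0.25  1.29 -1.16]
shift [-0.0006  0.0001  0.0004] rv [ 0.0016 -0.0007 -0.0193] rows 0.13
```

View pics/s5.png

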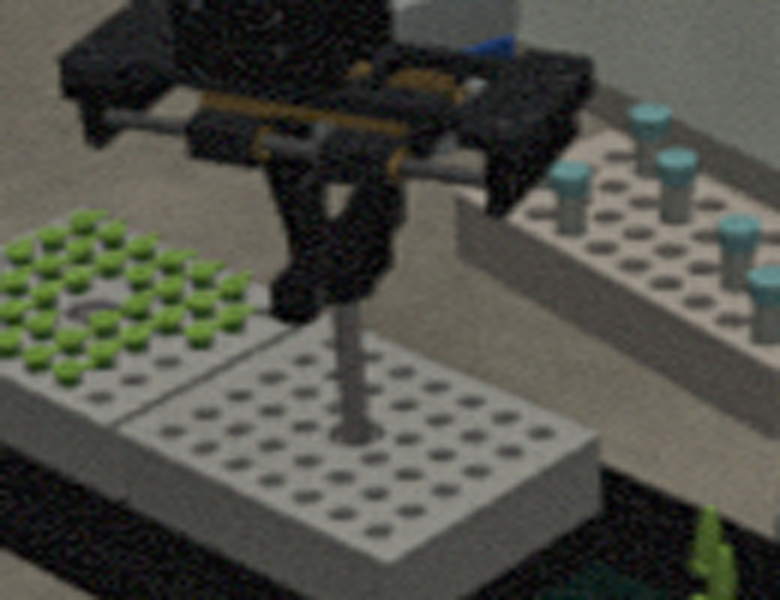

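The side view shows the key still in the screw and turned along with the jaws. The moment has risen to 0.36 N m, so the stop is near. I turn a little more to confirm.

Call:
{"name": "step_arm", "arguments": {
  "increments": [
    [[0, 0, 0.0003], [0, 0, 0.03]],
    [[0, 0, 0.0003], [0, 0, 0.06]],
    [[0, 0, 0.0003], [0, 0, 0.06]]
  ]
}}

```text
time: 11.3
ee_pos: [0.6039, 0.1319, 0.1909]
eef_rot: [0.976, 0.219, 0.001, 0.001]
ft_force: [-0.7, -0.7, 4.9]
width: 0.0176
```

```bash
python3 p.py .6033 .1316 .1905 -60
```

```text
t 11.3 p [0.6039 0.1319 0.1909] yawy -64.67 F [-0.7 -0.7  4.9] M [-0.21  0.24  0.51] w 0.0176 j [-0.83  0.39  0.7   1.56 -0.26  1.29 -1.22]
shift [-0.0007  0.      0.0004] rv [ 0.0018 -0.0011 -0.0816] rows 0.54
```

Call:
{"name": "step_arm", "arguments": {
  "increments": [
    [[0, 0, 0], [0, 0, 0.03]],
    [[0, 0, 0], [0, 0, 0.06]],
    [[0, 0, 0], [0, 0, 0.06]]
  ]
}}

```text
time: 11.6
ee_pos: [0.6039, 0.132, 0.1909]
eef_rot: [0.982, 0.189, 0.001, 0.001]
ft_force: [-0.4, -0.7, 4.2]
width: 0.0179
```

```bash
python3 p.py .6033 .1316 .1905 -60
```

```text
t 11.6 p [0.6039 0.132  0.1909] yawy -68.2 F [-0.4 -0.7  4.2] M [-0.25  0.25  0.64] w 0.0179 j [-0.84  0.39  0.71  1.56 -0.26  1.29 -1.28]
shift [-0.0007  0.0001  0.0004] rv [ 0.0019 -0.0011 -0.1431] rows 0.95
```

The moment climbs elastically, 0.36 → 0.51 → 0.64 N m, against about 0.1 N m of running friction. The screw is on its stop, so I ease back to zero torque without unscrewing.

Call:
{"name": "step_arm", "arguments": {
  "increments": [
    [[0, 0, 0], [0, 0, -0.07]],
    [[0, 0, 0], [0, 0, -0.14]],
    [[0, 0, 0], [0, 0, -0.19]],
    [[0, 0, 0], [0, 0, -0.19]]
  ]
}}

```text
time: 12.0
ee_pos: [0.6039, 0.132, 0.191]
eef_rot: [0.96, 0.282, 0.001, 0.001]
ft_force: [-0.2, 0.7, 3.8]
width: 0.0174
```

```bash
python3 p.py .6037 .1316 .25 -55
```

```text
t 12.0 p [0.6039 0.132  0.191 ] yawy -57.3 F [-0.2  0.7  3.8] M [-0.08  0.32  0.2 ] w 0.0174 j [-0.81  0.38  0.68  1.56 -0.25  1.29 -1.1 ]
shift [-0.0003  0.0003 -0.059 ] rv [ 0.0017 -0.0009 -0.0402] rows 1.18
```

Call:
{"name": "step_arm", "arguments": {
  "increments": [
    [[0, 0, 0], [0.001, 0, -0.04]],
    [[0, 0, 0], [0.001, 0, -0.09]],
    [[0, 0, 0], [0.001, 0, -0.09]]
  ]
}}

```text
time: 12.3
ee_pos: [0.6039, 0.1319, 0.1909]
eef_rot: [0.946, 0.324, 0.001, 0.0]
ft_force: [-0.1, -0.2, 3.2]
width: 0.0176
```

```bash
python3 p.py .6037 .1316 .25 -55
```

```text
t 12.3 p [0.6039 0.1319 0.1909] yawy -52.21 F [-0.1 -0.2  3.2] M [-0.1   0.31  0.04] w 0.0176 j [-0.8   0.38  0.66  1.56 -0.24  1.29 -1.02]
shift [-0.0003  0.0002 -0.0591] rv [ 0.0006 -0.0009  0.0487] rows 1.18
```

Call:
{"name": "step_arm", "arguments": {
  "increments": [
    [[0, 0, -0.01], [0, 0, 0]],
    [[0, 0, -0.025], [0, 0, 0]],
    [[0, 0, -0.05], [0, 0, 0]],
    [[0, 0, -0.08], [0, 0, 0]],
    [[0, 0, -0.11], [0, 0, 0]]
  ]
}}

```text
time: 12.8
ee_pos: [0.6035, 0.1317, 0.303]
eef_rot: [0.946, 0.323, 0.001, 0.0]
ft_force: [1.0, 0.9, -1.1]
width: 0.0176
```

```bash
python3 p.py .5138 -.3405 .3 12.4; python3 - <<'E'
from bench import r
import cv2,numpy as np
c=r.camera("side");a=c["pixels"]
cv2.imwrite("pics/s6.png",cv2.resize(a[80:230,240:390],None,fx=4,fy=4,interpolation=cv2.INTER_CUBIC))
E
```

```text
t 12.8 p [0.6035 0.1317 0.303 ] yawy -52.3 F [ 1.   0.9 -1.1] M [-0.07  0.1  -0.  ] w 0.0176 j [-0.81  0.33  0.69  1.38 -0.21  1.5  -1.05]
shift [-0.3597  0.3188  0.0029] rv [ 1.0000e-03 -5.0000e-04 -1.1293e+00] rows 9.61
```

View pics/s6.png

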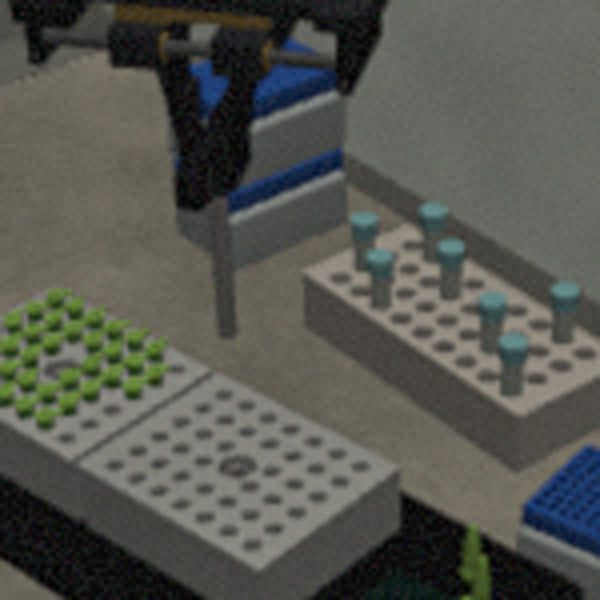

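The key is out of the screw and hangs upright in the jaws at side crop (225,270). I carry it back to the rack.

Call:
{"name": "step_arm", "arguments": {
  "increments": [
    [[-0.025, 0.022, 0], [0, 0, -0.08]],
    [[-0.06, 0.053, 0], [0, 0, -0.2]],
    [[-0.095, 0.084, 0], [0, 0, -0.32]],
    [[-0.13, 0.115, 0], [0, 0, -0.44]],
    [[-0.165, 0.146, 0], [0, 0, -0.56]]
  ]
}}

```text
time: 13.35
ee_pos: [0.563, -0.0864, 0.3086]
eef_rot: [0.819, 0.574, 0.004, 0.001]
ft_force: [1.2, 0.0, -2.0]
width: 0.0174
```

```bash
python3 p.py .5138 -.3405 .3 12.4
```

```text
t 13.35 p [ 0.563  -0.0864  0.3086] yawy -20.0 F [ 1.2  0.  -2. ] M [-0.15  0.    0.01] w 0.0174 j [-0.54  0.19  0.72  1.51 -0.13  1.48 -0.16]
shift [-0.2556  0.0406  0.0075] rv [ 0.0079 -0.0035 -0.5655] rows 5.18
```

Call:
{"name": "step_arm", "arguments": {
  "increments": [
    [[-0.05, 0.008, 0], [0, 0, -0.11]],
    [[-0.1, 0.016, 0], [0.002, -0.001, -0.22]],
    [[-0.15, 0.024, 0], [0.004, -0.002, -0.33]],
    [[-0.2, 0.032, 0], [0.006, -0.003, -0.44]],
    [[-0.24, 0.038, 0], [0.008, -0.003, -0.55]]
  ]
}}

```text
time: 13.85
ee_pos: [0.5156, -0.3272, 0.3086]
eef_rot: [0.632, 0.775, 0.0, 0.0]
ft_force: [-0.5, 0.2, -2.0]
width: 0.0175
```

```bash
python3 p.py .5138 -.3405 .26 12.4
```

```text
t 13.85 p [ 0.5156 -0.3272  0.3086] yawy 11.67 F [-0.5  0.2 -2. ] M [-0.08  0.01 -0.03] w 0.0175 j [-0.1   0.32  0.78  1.4  -0.23  1.51  0.87]
shift [-0.0126 -0.0045  0.0486] rv [ 0.0006 -0.0002 -0.0128] rows 1.01
```

Call:
{"name": "step_arm", "arguments": {
  "increments": [
    [[-0.0125, -0.0045, 0.02], [0, 0, -0.013]],
    [[-0.0125, -0.0045, 0.05], [0, 0, -0.013]],
    [[-0.0125, -0.0045, 0.06], [0, 0, -0.013]],
    [[-0.0125, -0.0045, 0.06], [0, 0, -0.013]]
  ]
}}

```text
time: 14.25
ee_pos: [0.5136, -0.3393, 0.2479]
eef_rot: [0.626, 0.779, 0.0, -0.001]
ft_force: [-0.1, 0.2, -1.3]
width: 0.0176
```

```bash
python3 p.py .5138 -.3405 .13 12.4; python3 - <<'E'
from bench import r
import cv2,numpy as np
from h import *
c=r.camera("side");a=c["pixels"]
s=r.read_state()["ee_pos"]
print("tip pred",proj(c,[s[0],s[1],s[2]-.11]),"hole pred",proj(c,[.5138,-.3405,.115]))
cv2.imwrite("pics/s7.png",cv2.resize(a[250:370,350:470],None,fx=5,fy=5,interpolation=cv2.INTER_CUBIC))
E
```

```text
t 14.25 p [ 0.5136 -0.3393  0.2479] yawy 12.42 F [-0.1  0.2 -1.3] M [0.   0.06 0.04] w 0.0176 j [-0.08  0.36  0.77  1.48 -0.25  1.4   0.92]
shift [-1.400e-03  1.000e-04  1.178e-01] rv [-0.001  -0.002   0.0003] rows 2.36
tip pred [413.99228779 319.57049834] hole pred [412.71515625 328.00623955]
```

View pics/s7.png

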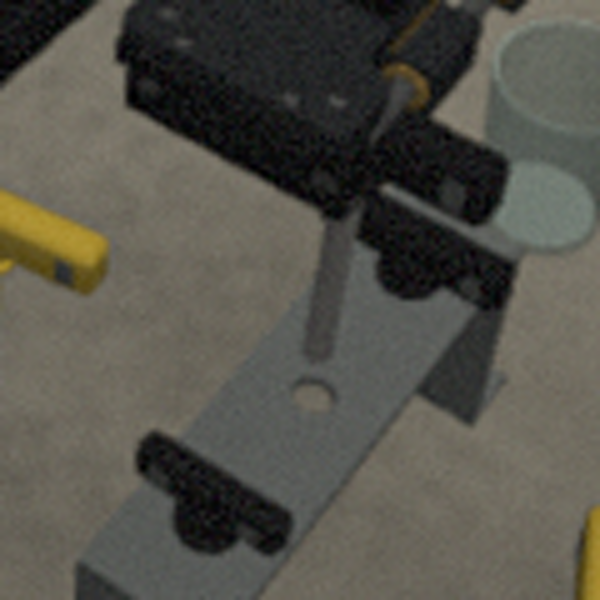

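The tip at side (413,319.5) is above the free hole at (412.3,328.3), which matches the prediction within a pixel. I lower it.

Call:
{"name": "step_arm", "arguments": {
  "increments": [
    [[-0.001, 0, 0.02], [0, 0, 0]],
    [[-0.001, 0, 0.045], [0, 0, 0]],
    [[-0.001, 0, 0.07], [0, 0, 0]],
    [[-0.001, 0, 0.09], [0, 0, 0]],
    [[-0.001, 0, 0.1], [0, 0, 0]]
  ]
}}

```text
time: 14.8
ee_pos: [0.515, -0.3397, 0.1492]
eef_rot: [0.626, 0.78, 0.001, -0.0]
ft_force: [-0.4, 0.1, -1.5]
width: 0.0179
```

```bash
python3 p.py .5138 -.3405 .126 12.4
```

```text
t 14.8 p [ 0.515  -0.3397  0.1492] yawy 12.51 F [-0.4  0.1 -1.5] M [-0.04  0.07  0.01] w 0.0179 j [-0.06  0.43  0.74  1.61 -0.31  1.22  0.96]
shift [-0.0005 -0.0014  0.0232] rv [ 0.0007 -0.0009  0.002 ] rows 0.47
```

Call:
{"name": "step_arm", "arguments": {
  "increments": [
    [[-0.0005, -0.001, 0.008], [0, 0, 0]],
    [[-0.0005, -0.001, 0.016], [0, 0, 0]],
    [[-0.0005, -0.001, 0.021], [0, 0, 0]],
    [[-0.0005, -0.001, 0.0235], [0, 0, 0]],
    [[-0.0005, -0.001, 0.0235], [0, 0, 0]]
  ]
}}

```text
time: 15.3
ee_pos: [0.5142, -0.3405, 0.1257]
eef_rot: [0.626, 0.78, 0.001, -0.0]
ft_force: [-0.5, -0.1, -1.5]
width: 0.0178
```

```bash
python3 p.py .5138 -.3405 .125 12.4
```

```text
t 15.3 p [ 0.5142 -0.3405  0.1257] yawy 12.51 F [-0.5 -0.1 -1.5] M [-0.11  0.05  0.01] w 0.0178 j [-0.05  0.46  0.72  1.64 -0.32  1.17  0.97]
shift [ 0.     -0.0004  0.0007] rv [ 0.0007 -0.0009  0.0019] rows 0.02
```

Call:
{"name": "step_arm", "arguments": {
  "increments": [
    [[0, 0, 0.0008], [0, 0, 0]],
    [[0, 0, 0.0015], [0, 0, 0]],
    [[0, 0, 0.0015], [0, 0, 0]]
  ]
}}

```text
time: 15.6
ee_pos: [0.5144, -0.3406, 0.1248]
eef_rot: [0.626, 0.78, 0.001, 0.0]
ft_force: [-1.3, 0.7, 3.3]
width: 0.0178
```

```bash
python3 p.py .5138 -.3405 .125 12.4
```

```text
t 15.6 p [ 0.5144 -0.3406  0.1248] yawy 12.51 F [-1.3  0.7  3.3] M [ 0.13  0.29 -0.01] w 0.0178 j [-0.04  0.46  0.72  1.64 -0.33  1.17  0.97]
shift [ 0.0002 -0.0005 -0.0002] rv [ 0.0013 -0.0006  0.0018] rows 0.02
```

The flange rests on the rack (about +3 N). I release to half open only, to clear the neighbouring keys.

Call:
{"name": "step_arm", "arguments": {
  "increments": [
    [[0, 0, 0], [0, 0, 0]],
    [[0, 0, 0], [0, 0, 0]],
    [[0, 0, 0], [0, 0, 0]],
    [[0, 0, 0], [0, 0, 0]],
    [[0, 0, 0], [0, 0, 0]]
  ],
  "hand": 0,
  "grip_force": 20
}}

```text
time: 16.1
ee_pos: [0.5144, -0.3406, 0.1248]
eef_rot: [0.626, 0.78, 0.001, 0.0]
ft_force: [0.0, -0.9, 0.8]
width: 0.0423
```

```bash
python3 p.py .5138 -.3405 .25 12.4
```

```text
t 16.1 p [ 0.5144 -0.3406  0.1248] yawy 12.51 F [ 0.  -0.9  0.8] M [-0.11 -0.02  0.01] w 0.0423 j [-0.04  0.46  0.72  1.64 -0.32  1.17  0.97]
shift [ 0.0003 -0.0004 -0.1252] rv [ 0.0013 -0.0005  0.0019] rows 2.5
```

Call:
{"name": "step_arm", "arguments": {
  "increments": [
    [[0, 0, -0.02], [0, 0, 0]],
    [[0, 0, -0.06], [0, 0, 0]],
    [[0, 0, -0.1], [0, 0, 0]],
    [[0, 0, -0.14], [0, 0, 0]],
    [[0, 0, -0.18], [0, 0, 0]]
  ]
}}

```text
time: 16.6
ee_pos: [0.5139, -0.3407, 0.3065]
eef_rot: [0.626, 0.78, 0.001, 0.0]
ft_force: [-0.2, 0.1, -0.4]
width: 0.0435
```

```bash
python3 p.py .5138 -.12 .35 12.4
```

```text
t 16.6 p [ 0.5139 -0.3407  0.3065] yawy 12.5 F [-0.2  0.1 -0.4] M [-0.1  -0.03 -0.  ] w 0.0435 j [-0.07  0.34  0.78  1.38 -0.24  1.51  0.91]
shift [ 0.2155  0.0477 -0.0433] rv [ 0.0015 -0.0005  0.0017] rows 4.5
```

Call:
{"name": "step_arm", "arguments": {
  "increments": [
    [[0.03, 0.006, -0.01], [0, 0, 0]],
    [[0.08, 0.018, -0.02], [0, 0, 0]],
    [[0.13, 0.029, -0.03], [0, 0, 0]],
    [[0.18, 0.04, -0.04], [0, 0, 0]],
    [[0.215, 0.047, -0.04], [0, 0, 0]]
  ]
}}

```text
time: 17.1
ee_pos: [0.5134, -0.1182, 0.348]
eef_rot: [0.625, 0.78, 0.002, 0.001]
ft_force: [0.8, -0.3, 0.3]
width: 0.0435
```

```bash
python3 - <<'E'
from bench import r
import cv2,numpy as np
for n in("side","top"):
    cv2.imwrite(f"pics/{n}8.png",r.camera(n)["pixels"])
E
```

```text
(no output)
```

View pics/side8.png

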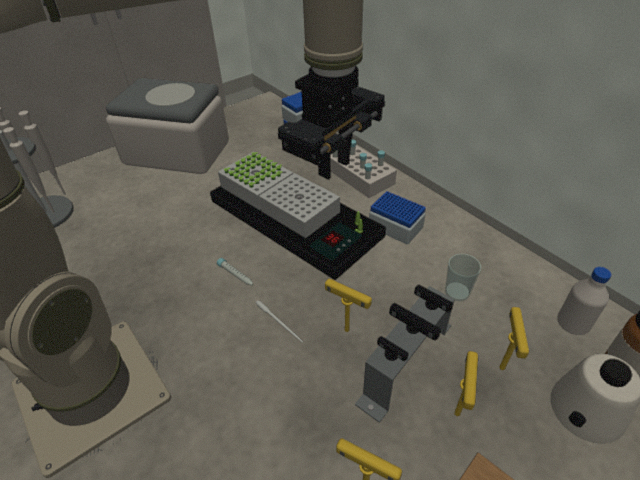

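View pics/top8.png

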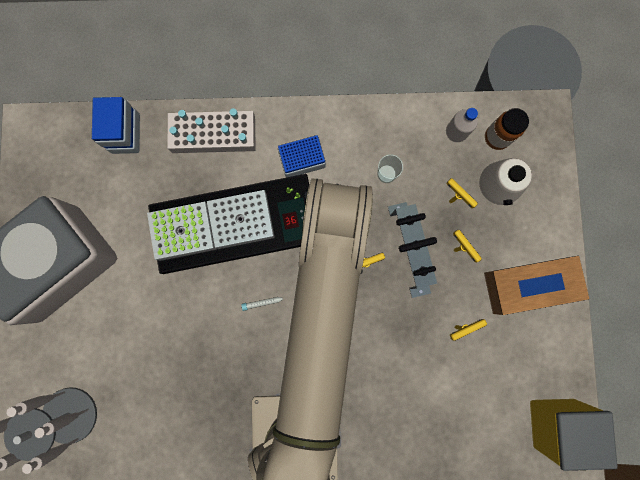

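The final views show all three black handles on the rack, the middle one back at top (418,245) and side (414,320). Both other keys, the yellow look-alikes and the loose things are where they were. I hand the job in.

```bash
python3 -c "
from bench import r
print(r.close_job())"
```

```text
the job is handed in; nothing more can be done
None
```

The screw is tightened to its stop and the thickest key hangs back in its own hole in the rack. The job took about 17 s of the 54 s allowed.

- **Key:** I took the longest black handle, which hung in the middle hole.
- **Seating:** The key went fully home before any turning. It met a hard stop with the TCP at z 0.1906, against 0.191 predicted.
- **Tightening:** I turned it clockwise. The moment stayed near 0.1 N m until about 66° of turn, then climbed steadily to 0.64 N m, which marks the stop. I eased it back to about zero torque before pulling the key straight out.
- **Return:** The key went down into the hole until its flange bore on the rack. In the last pictures it hangs level with the other two keys, and by eye nothing else has moved.

**Checks that disagreed or could not be made:**
- The two cameras differed by about 2 mm on where the screw was. I aimed midway and the key entered at the first try.
- The hexagon's direction was barely visible in the pictures, so the final screw angle rests on the torque rise. No picture confirms it.

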